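# Restack the tea tins on the spice carousel and present the red-lidded jar

## Robot

A 6-joint arm with a two-finger parallel gripper is mounted at the origin on a cart in front of the work surface, level with it; the furniture and walls round the work are solid. World frame = base frame: x ahead of the robot, y to its left, z up, the work surface at z = 0. Lengths are in mm, angles in rad, forces in N, time in s.
With the tool pointing down it reaches from about 350 to 975 mm from the base axis. Payload 7.1 kg.
Tool frame: the origin (TCP) lies at the centre of the arm's flange, where the gripper is bolted on; the fingertips stand 182 mm ahead of it and the grasp point (between the pads) lies 163 mm ahead of it; x points along the fingers, y is the direction in which the jaws open and shut, and the axes are right-handed (so a half turn about x gives the same grasp; the last joint's range is limited). The gripper opens to 88 mm and grips with 3 to 60 N. Pads are 20 mm wide; open, the fingers measure 115 mm over their backs; the gripper's body (75 mm by 178 mm) begins 61 mm behind the grasp point.
Start: joints at [-1.333, 0.423, 1.63, -0, 1.089, -0.019], TCP at [158.761, -604.484, 404.675] pointing down, gripper open.
Joint ranges: [-3, 3], [-0.9, 2.11], [0.09, 2.58], [-1.31, 4.45], [0.11, 2.69], [-2.54, 2.54]. Speed limits (rad/s): [2.39, 2.39, 3.01, 3.14, 3.14, 3.14].

## Interface

Orientations are given as a rotation vector (axis times angle).
In Python, from workcell import readout, viewer, workorder, models gives the robot as it stands. The module is installed in compiled form; this text tells all that it offers.
- The arm moves only by the tool apply_moves, never from a script. Its argument "commands" is a list that holds one entry, the list of rows, each a list of 4 numbers: the shift along the world's x, y, z in m, then the turn about the world's z in rad. A call has 1 to 8 rows; each row is the pose to reach, as a shift and turn from the pose commanded when the call began; what a row does not reach only later rows make up. A row lasts 1/8 s, in which the tool goes at most 62.5 mm and 10.7 degrees, less where a joint would pass 70% of its speed; a pose out of reach is approached as far as the arm can. A call with a gripper value outside its range is refused whole. "gripper" is the finger opening in m, from 0 to 0.0878, set as the call begins (left out, the last holds). The fingers move at their own pace and stop on an object; the grip force is fixed at half the most. Time passes only in rows, so rows that repeat a pose let the fingers close. It gives the time, the measured TCP pose, the force and the opening at its end, in the units of the state.
- readout.get_obs(): the state, without advancing time (a new reading comes with each control period).
- viewer.get_image(name): name is "side" or "top"; returns a dict with "color" (420x560x3 uint8, red, green, blue), "vertical_fov" (degrees; the focal length in pixels is half the picture's height over the tangent of half this angle, whatever the lens; pixels are square), "cx", "cy" (the principal point, pixels), "D" ([k1, k2, p1, p2, k3] as OpenCV has them; the pictures are not rectified), "rvec" (rotation vector, rad) and "tvec" (3), from world to camera coordinates, as OpenCV has them. Camera axes: x right, y down, z forward; pixel columns grow to the right and rows downward; lengths in mm; the calibration is good to about 2 mm. A picture is of the moment at which its call begins. There is no depth.
- workorder.close_job(): hands the job in, once; it reports no verdict.
Trained networks look in the newest picture that a camera, given by its name, has taken for a name from the list of things; names that differ only in an ending like _2 or _b are one class to them, and where a whole thing is asked for, a point or a joint stands for the part that bears it (a point fixed in the world has none). Each returns a list of dicts, best first, with "conf" (0 to 1); they miss things now and then, are a little off and sometimes report something else, mostly with a low value. They report only what shows in the picture. A call takes as long as a camera call. They do not tell look-alikes from the thing itself.
- models.search_frame(camera, label): "position" ([x, y, z] in mm, in world coordinates, good to about 4 mm: the middle of the surface that is visible of it).
- models.place_of(camera, label): "position" ([x, y, z] in mm, in world coordinates, good to about 4 mm: a listed point, or the origin of a listed thing).
The state is a dict: "t": time; "qpos": joint angles; "qvel": joint speeds; "joint_torque": joint torques, N m; "ee_pos": TCP position; "orientation": TCP orientation; "ft_force": force on the tool from outside, world axes, zero at the start; "moment": the same for the moment, N m; "width": finger opening in mm.
Only numpy, scipy, OpenCV 4.12 (cv2) and the standard library are available. Lean on these libraries where they do the work, as an engineer would, in place of code of your own. Each camera call takes 0.05 s, during which the arm holds its last target.

## Task

The two loose blue tea tins belong on the spice carousel: set them one by one, squarely and without dropping them, onto the blue tin already standing in its bay, so that all three form one straight column. Then take the black knob and turn the carousel steadily, with tins and jars staying in their places, until its jar with the red lid stands in the middle of the opening in the guard rail, ready to be lifted out at the front. Finish while still holding the knob, so that the turntable stays still there; leave the mug and the dropper bottle beside the carousel alone.

Things in the scene. Friction and masses are not known exactly. Their poses are not given: they have to be found in the camera images.
- carousel_base: Fixed round black base of the spice carousel, 252 mm across, 8 mm high; origin: centre of its underside, on the turning axis. A chrome guard rail (6 mm rod, radius 122 mm, top at height 51 mm) runs round it except for an opening at the front, the base's own -x side, about 30 degrees to either side. Wall cupboards hang 0.5 m up, 50 to 110 mm behind the axis.
- front (a point): The middle of the front: the point on the turntable's upper face, 80 mm from the axis toward the base's -x side, over which the jar in the middle of the guard rail's opening stands. Does not turn with the turntable. Height 16 mm.
- turntable: Round aluminium tray, 231 mm across, top at height 16 mm, turning on the base's axis (both ways, no stops; friction 0.06 N m, stays where left). Origin: on the axis at worktop height; x, y turn with it. Five places at radius 80 mm, 72 degrees apart: the tin bay on its own -x side and four jar wells (rings 9 mm high, 51 mm inside). A 14 mm post carries the knob.
- knob (a point): Point to grip on the black ribbed round knob on the turntable's axis: 34 mm diameter, from height 98 to 128 mm; this point is on the axis at height 114 mm. The jars (lids up to height 125 mm) and the column (three tins: 118 mm) stand round it: at least 30 mm is free beside the knob on all sides. Turns with the turntable.
- tin_bay (a point): Centre of the tin bay on the turntable's upper face (height 16 mm), 80 mm from the axis on the turntable's own -x side; four low ribs, 5 mm high, hold the bottom tin with about 2 mm of play.
- tin_bottom: Closed blue tea tin with cream band and flat lid, 60 x 48 x 34 mm (x, y, z), about 140 g, standing loose in the tin bay with its long side pointing to the axis; origin: centre of its underside. About 25 mm is free beside its two long sides.
- tin_1: Loose closed blue tea tin, as the bottom one: 60 x 48 x 34 mm (x, y, z), about 120 g, flat lid and underside; grasp across its 48 mm (its y). Stands on the worktop to the right of the carousel at the start; origin: centre of its underside. Either loose tin may go on first.
- tin_2: The other loose tea tin, alike in all respects: 60 x 48 x 34 mm (x, y, z), origin: centre of its underside.
- jar_red: The marked jar: straight round glass spice jar standing in one of the turntable's four wells; origin: centre of its underside, z up. 45 mm diameter, 109 mm high, red lid, dark blue label; the only jar on the carousel with a red lid.
- jar_yellow: Another straight round glass spice jar standing in one of the turntable's four wells; origin: centre of its underside, z up. 44 mm diameter, 100 mm high, yellow lid.
- jar_green_1: Another straight round glass spice jar standing in one of the turntable's four wells; origin: centre of its underside, z up. 46 mm diameter, 106 mm high, green lid, green label.
- jar_green_2: Another straight round glass spice jar standing in one of the turntable's four wells; origin: centre of its underside, z up. 46 mm diameter, 106 mm high, green lid, brown label.
- mug: White mug, orange inside, 83 mm wide, 93 mm high, to the left of the carousel: leave alone. Origin: centre of its underside.
- drops: Brown dropper bottle, 33 mm diameter, 102 mm high, behind the carousel on the left: leave alone. Origin: centre of its underside.
Mind the look-alikes: they are no part of the job. What is shaped like the jar_green_2 but purple is not meant.

How it is judged (in metres and radians):
On the way, in this order (a step that is already met when the one before it is completed fails the run):
1. one loose tin stands squarely on the bottom tin, let go (((horizontal distance between tin_bottom and tin_bay below 0.008 m and angle between each of tin_bottom, tin_1's own z axis and vertical below 0.1 rad and horizontal distance between tin_1 and tin_bottom below 0.008 m and z of tin_1 in the frame of tin_bottom between 0.03 and 0.038 m and angle between the x axis of tin_1 and the x axis of tin_bottom, either way round below 0.15 rad and contact force between the fingers and tin_1 below 0.05 N and linear speed of tin_1 below 0.02 m/s) or (horizontal distance between tin_bottom and tin_bay below 0.008 m and angle between each of tin_bottom, tin_2's own z axis and vertical below 0.1 rad and horizontal distance between tin_2 and tin_bottom below 0.008 m and z of tin_2 in the frame of tin_bottom between 0.03 and 0.038 m and angle between the x axis of tin_2 and the x axis of tin_bottom, either way round below 0.15 rad and contact force between the fingers and tin_2 below 0.05 N and linear speed of tin_2 below 0.02 m/s))), for 0.2 s.
2. the second tin stands squarely on the first, let go: a straight column of three in the tin bay (((horizontal distance between tin_bottom and tin_bay below 0.008 m and angle between each of tin_bottom, tin_1, tin_2's own z axis and vertical below 0.1 rad and horizontal distance between tin_1 and tin_bottom below 0.008 m and z of tin_1 in the frame of tin_bottom between 0.03 and 0.038 m and angle between the x axis of tin_1 and the x axis of tin_bottom, either way round below 0.15 rad and horizontal distance between tin_2 and tin_1 below 0.008 m and z of tin_2 in the frame of tin_1 between 0.03 and 0.038 m and angle between the x axis of tin_2 and the x axis of tin_1, either way round below 0.15 rad and contact force between the fingers and tin_1 below 0.05 N and contact force between the fingers and tin_2 below 0.05 N and linear speed of each of tin_1, tin_2 below 0.02 m/s) or (horizontal distance between tin_bottom and tin_bay below 0.008 m and angle between each of tin_bottom, tin_2, tin_1's own z axis and vertical below 0.1 rad and horizontal distance between tin_2 and tin_bottom below 0.008 m and z of tin_2 in the frame of tin_bottom between 0.03 and 0.038 m and angle between the x axis of tin_2 and the x axis of tin_bottom, either way round below 0.15 rad and horizontal distance between tin_1 and tin_2 below 0.008 m and z of tin_1 in the frame of tin_2 between 0.03 and 0.038 m and angle between the x axis of tin_1 and the x axis of tin_2, either way round below 0.15 rad and contact force between the fingers and tin_2 below 0.05 N and contact force between the fingers and tin_1 below 0.05 N and linear speed of each of tin_1, tin_2 below 0.02 m/s))), for 0.2 s.
3. the red-lidded jar stands in the middle of the opening, the turntable held still (horizontal distance between jar_red and front below 0.015 m and angular speed of turntable below 0.1 rad/s and contact force between the fingers and turntable above 2 N), for 0.2 s.
At the end, for the whole second after the job is handed in: Red-lidded jar within 15 mm of the middle of the front, turntable at rest, fingers on it with over 2 N. Tins in one upright column in the bay: each within 8 mm and 0.15 rad of the one below, untouched; bottom tin within 8 mm of the bay's centre. All jars upright in their wells (all of step 3 and ((horizontal distance between tin_bottom and tin_bay below 0.008 m and angle between each of tin_bottom, tin_1, tin_2's own z axis and vertical below 0.1 rad and horizontal distance between tin_1 and tin_bottom below 0.008 m and z of tin_1 in the frame of tin_bottom between 0.03 and 0.038 m and angle between the x axis of tin_1 and the x axis of tin_bottom, either way round below 0.15 rad and horizontal distance between tin_2 and tin_1 below 0.008 m and z of tin_2 in the frame of tin_1 between 0.03 and 0.038 m and angle between the x axis of tin_2 and the x axis of tin_1, either way round below 0.15 rad and contact force between the fingers and tin_1 below 0.05 N and contact force between the fingers and tin_2 below 0.05 N) or (horizontal distance between tin_bottom and tin_bay below 0.008 m and angle between each of tin_bottom, tin_2, tin_1's own z axis and vertical below 0.1 rad and horizontal distance between tin_2 and tin_bottom below 0.008 m and z of tin_2 in the frame of tin_bottom between 0.03 and 0.038 m and angle between the x axis of tin_2 and the x axis of tin_bottom, either way round below 0.15 rad and horizontal distance between tin_1 and tin_2 below 0.008 m and z of tin_1 in the frame of tin_2 between 0.03 and 0.038 m and angle between the x axis of tin_1 and the x axis of tin_2, either way round below 0.15 rad and contact force between the fingers and tin_2 below 0.05 N and contact force between the fingers and tin_1 below 0.05 N)) and horizontal distance between jar_red and knob between 0.074 and 0.086 m and horizontal distance between jar_yellow and knob between 0.074 and 0.086 m and horizontal distance between jar_green_1 and knob between 0.074 and 0.086 m and horizontal distance between jar_green_2 and knob between 0.074 and 0.086 m and angle between each of jar_red, jar_yellow, jar_green_1, jar_green_2's own z axis and vertical below 0.1 rad); the arm keeps its last pose, push and grip.
It fails at once if a jar is tipped (angle between any of jar_red, jar_yellow, jar_green_1, jar_green_2's own z axis and vertical above 0.4 rad).
It fails at once if the mug or the dropper bottle beside the carousel is moved by more than 30 mm (distance of any of mug, drops from where it was at the start of the episode above 0.03 m).
It fails at once if a tin is dropped (moves faster than 0.5 m/s outside the fingers) ((linear speed of tin_1 above 0.5 m/s and contact force between the fingers and tin_1 below 0.05 N) or (linear speed of tin_2 above 0.5 m/s and contact force between the fingers and tin_2 below 0.05 N)).
It fails at once if the turntable is spun (faster than 3 rad/s) (angular speed of turntable above 3 rad/s).
It also fails if it takes over 72 s, if anything falls off the work surface, if the arm or the gripper's body presses on something with over 40 N, if the wrist force passes 120 N, or if a joint passes its speed limit or range.

## Working session

There is one attempt and no reset: what is moved stays moved. The work goes in short steps, Python scripts to look and compute and a tool call to move; the robot and the scene stay as the last step left them, time stands still between calls to the robot, and variables do not carry over. Pictures are saved under pics/ and viewed, and the job is handed in when it is done.

Besides the shell and the picture viewer there is one more tool, called after "Call:" by a JSON object that holds its "fn" and its "kwargs", one argument or row to a line. apply_moves: Moves the arm, as the interface text tells. Its arguments: {"type":"object","properties":{"commands":{"type":"array","items":{"type":"array","items":{"type":"array","items":{"type":"number"}}}},"gripper":{"type":"number"}},"required":["commands"]}

```bash
mkdir -p pics
python3 - <<'E'
from workcell import readout, viewer, models
import cv2, numpy as np
o=readout.get_obs(); print({k:np.round(v,3).tolist() for k,v in o.items()})
for n in ["side","top"]:
    im=viewer.get_image(n); cv2.imwrite(f"pics/{n}0.png",im["color"][:,:,::-1])
    print(n,im["vertical_fov"],im["cx"],im["cy"],im["D"],im["rvec"],im["tvec"])
    R=cv2.Rodrigues(np.array(im["rvec"],float))[0]; print("campos",-R.T@np.array(im["tvec"]))
    for l in ["carousel_base","knob","front","tin_bay","tin_bottom","tin_1","jar_red","jar_yellow","jar_green_1","mug","drops"]:
        try: print(l,[(np.round(d["position"],1).tolist(),round(d["conf"],2)) for d in models.place_of(n,l)])
        except Exception as e: print(l,e)
E
```

```text
{'t': 0.0, 'qpos': [-1.333, 0.424, 1.631, 0.0, 1.089, -0.019], 'qvel': [-0.001, -0.001, 0.0, 0.001, -0.001, -0.001], 'joint_torque': [0.002, -54.462, -27.366, 0.064, 0.023, -0.0], 'ee_pos': [158.712, -604.224, 403.898], 'orientation': [2.085, 0.271, -2.085], 'ft_force': [-0.658, 0.425, 1.695], 'moment': [-0.052, -0.021, -0.057], 'width': 87.466}
side 57.18150691425392 279.55306079213005 212.30780388712415 [0.03362278 0.         0.         0.         0.        ] [ 1.38357947 -1.6464407   1.06854107] [498.93812649 247.82508594 605.12307205]
campos [-373.18319545  558.59075133  474.59575932]
carousel_base [([463.3, 385.5, 5.2], 0.93)]
knob [([464.1, 392.0, 113.9], 0.61), ([439.6, 308.4, 15.8], 0.59), ([523.9, 432.6, 17.3], 0.18)]
front [([407.7, 323.2, 16.8], 0.59)]
tin_bay [([439.4, 309.1, 15.2], 0.67)]
tin_bottom [([438.1, 310.3, 16.3], 0.78)]
tin_1 [([571.8, 107.4, -1.1], 0.87), ([462.4, 98.2, -3.2], 0.71)]
jar_red [([522.1, 432.2, 14.4], 0.56)]
jar_yellow [([522.6, 342.9, 17.6], 0.64)]
jar_green_1 [([395.3, 744.8, -0.0], 0.97), ([438.3, 467.4, 18.7], 0.8), ([382.5, 383.4, 13.6], 0.7
[... 235 characters left out ...]
90.25210472  503.95670965 1057.84106624]
campos [ 236.93397383  408.47645188 1141.18625657]
carousel_base []
knob [([467.3, 384.3, 115.2], 0.75), ([525.2, 438.4, 20.1], 0.74)]
front [([547.7, 581.4, 5.6], 0.23)]
tin_bay [([445.7, 313.5, 15.9], 0.7)]
tin_bottom [([438.3, 310.4, 14.8], 0.89)]
tin_1 [([570.9, 105.7, 5.0], 0.84), ([464.8, 95.6, -1.7], 0.82)]
jar_red [([524.6, 437.0, 19.7], 0.75), ([379.4, 384.8, 14.1], 0.41)]
jar_yellow [([529.3, 340.4, 12.8], 0.77)]
jar_green_1 [([388.9, 747.2, -2.4], 0.96), ([440.9, 463.9, 18.9], 0.77), ([380.7, 389.4, 14.7], 0.73), ([459.0, 94.9, -1.9], 0.62)]
mug [([431.1, 613.8, -0.2], 0.74)]
drops [([546.1, 580.5, 0.3], 0.75), ([462.8, 388.4, 114.3], 0.5)]
```

View pics/side0.png

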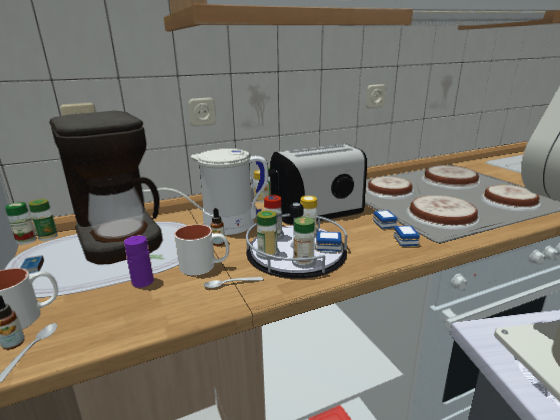

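View pics/top0.png

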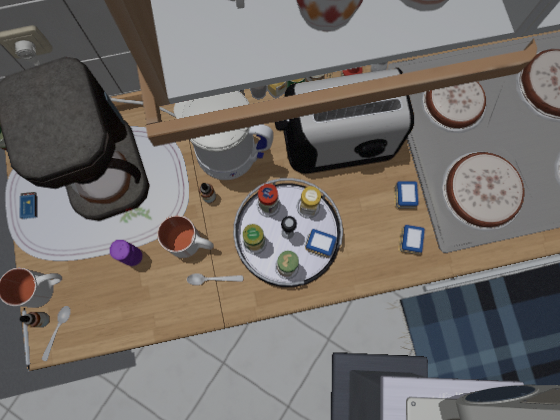

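```bash
cat > h.py <<'E'
import numpy as np, cv2
from workcell import readout, viewer, models
def cam(n):
    im=viewer.get_image(n); f=210/np.tan(np.radians(im["vertical_fov"])/2)
    K=np.array([[f,0,im["cx"]],[0,f,im["cy"]],[0,0,1]]); 
    return im["color"][:,:,::-1].copy(),K,np.array(im["D"],float),np.array(im["rvec"],float),np.array(im["tvec"],float)
def proj(c,P): return cv2.projectPoints(np.array(P,float).reshape(-1,3),c[3],c[4],c[1],c[2])[0].reshape(-1,2)
def ortho(c,z,x0,x1,y0,y1,s):
    # image: rows: x decreasing downward(x up), cols: y decreasing to right
    nx=int((x1-x0)*s); ny=int((y1-y0)*s)
    r,q=np.mgrid[0:nx,0:ny]
    P=np.stack([x1-r/s,y1-q/s,np.full(r.shape,z,float)],-1)
    m=proj(c,P).reshape(nx,ny,2).astype(np.float32)
    return cv2.remap(c[0],m[...,0],m[...,1],cv2.INTER_CUBIC)
def back(c,uv,z):
    n=cv2.undistortPoints(np.array(uv,float).reshape(-1,1,2),c[1],c[2]).reshape(-1,2)
    R=cv2.Rodrigues(c[3])[0]; o=-R.T@c[4]; d=np.c_[n,np.ones(len(n))]@R
    return o+d*((z-o[2])/d[:,2])[:,None]
E
python3 - <<'E'
from h import *
c=cam("top")
a=ortho(c,51,320,610,240,530,2); b=ortho(c,34,420,620,40,200,2.5)
cv2.imwrite("pics/o51.png",a); cv2.imwrite("pics/o34.png",b)
s=cam("side"); cv2.imwrite("pics/sc.png",cv2.resize(s[0][180:285,235:435],None,fx=4,fy=4,interpolation=cv2.INTER_CUBIC))
E
```

```text
(no output)
```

View pics/o51.png

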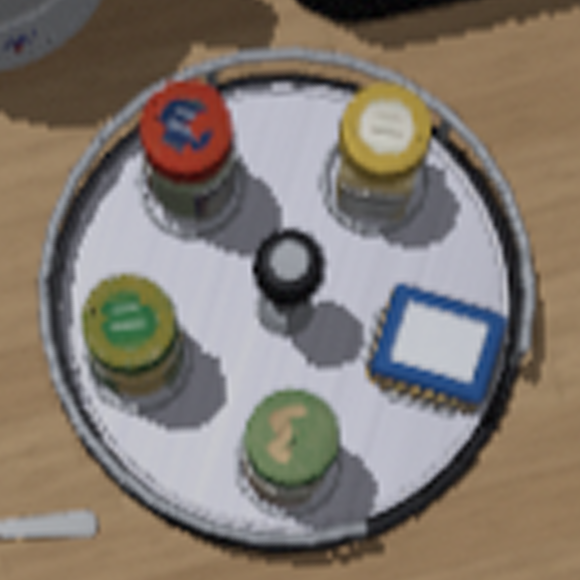

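View pics/o34.png

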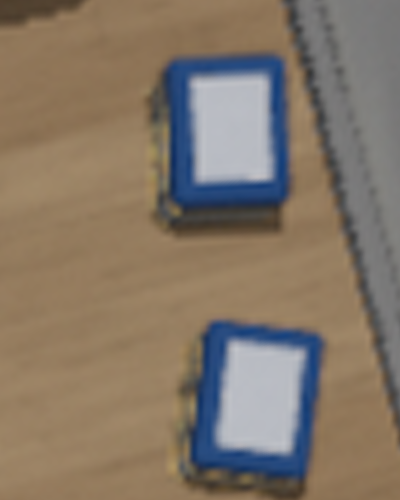

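View pics/sc.png

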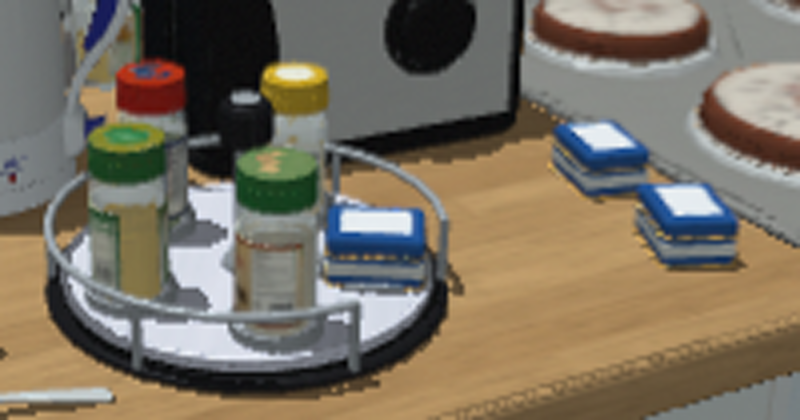

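```bash
cat > rect.py <<'E'
from h import *
def lab(c,z,cx,cy,h=50,s=6,name=None):
    a=ortho(c,z,cx-h,cx+h,cy-h,cy+h,s)
    hsv=cv2.cvtColor(a,cv2.COLOR_BGR2HSV)
    blue=cv2.inRange(hsv,(100,110,50),(125,255,255))
    n,l,st,ce=cv2.connectedComponentsWithStats(blue)
    m=np.hypot(*(ce-h*s).T)+ (st[:,4]<0.1*(60*48*s*s))*1e4; m[0]=1e9
    k=np.argmin(m); b=(l==k).astype(np.uint8)
    cs,_=cv2.findContours(b,cv2.RETR_CCOMP,cv2.CHAIN_APPROX_NONE)
    cs=sorted(cs,key=cv2.contourArea)[::-1]
    out=[]
    for q in cs[:2]:
        r=cv2.minAreaRect(q); bx=cv2.boxPoints(r)
        w=np.c_[cx+h-bx[:,1]/s,cy+h-bx[:,0]/s]
        e=[w[1]-w[0],w[2]-w[1]]; L=max(e,key=np.linalg.norm); S=min(e,key=np.linalg.norm)
        out.append((w.mean(0).round(1).tolist(),round(float(np.degrees(np.arctan2(L[1],L[0]))%180),1),np.linalg.norm(L).round(1),np.linalg.norm(S).round(1)))
        if name: cv2.polylines(a,[bx.astype(int)],True,(0,0,255),1)
    if name: cv2.imwrite(name,a)
    return out
E
python3 - <<'E'
from rect import *
for n in ["top","side"]:
    c=cam(n)
    for z,x,y,t in [(34,570,107,"A"),(34,462,97,"B"),(50,439,311,"bot")]:
        print(n,t,lab(c,z,x,y,name=f"pics/r_{n}_{t}.png"))
import glob
R=[np.hstack([cv2.resize(cv2.imread(f"pics/r_{n}_{t}.png"),(260,260)) for t in ["A","B","bot"]]) for n in ["top","side"]]
cv2.imwrite("pics/r.png",np.vstack(R))
o=readout.get_obs(); print(cv2.Rodrigues(np.array(o["orientation"]))[0].round(3))
E
```

```text
top A [([567.0999755859375, 109.4000015258789], 2.5, np.float32(58.8), np.float32(47.0)), ([569.0999755859375, 107.5], 3.1, np.float32(45.2), np.float32(34.0))]
top B [([459.8999938964844, 97.9000015258789], 173.0, np.float32(59.0), np.float32(46.9)), ([461.1000061035156, 96.0], 173.2, np.float32(45.9), np.float32(34.2))]
top bot [([438.1000061035156, 310.79998779296875], 73.4, np.float32(59.8), np.float32(47.0)), ([439.6000061035156, 310.6000061035156], 73.3, np.float32(45.2), np.float32(33.9))]
side A [([559.5999755859375, 113.0999984741211], 179.4, np.float32(79.3), np.float32(53.0))]
side B [([454.0, 111.5999984741211], 176.9, np.float32(78.4), np.float32(74.6))]
side bot [([428.20001220703125, 315.6000061035156], 163.1, np.float32(71.9), np.float32(59.3)), ([391.70001220703125, 310.79998779296875], 135.0, np.float32(0.5), np.float32(0.5))]
[[-0.     0.254 -0.967]
 [ 0.    -0.967 -0.254]
 [-1.    -0.     0.   ]]
```

View pics/r.png

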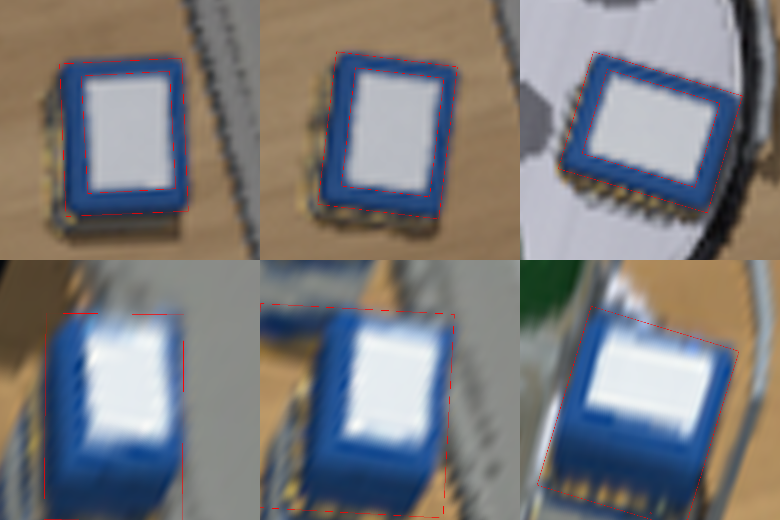

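Run:
```python
from rect import *
t=cam("top"); s=cam("side")
uv=[(300,168),(350,168),(408,158),(416,140)]
print(back(t,uv,5).round(0)[:,:2].tolist(), back(t,uv,100).round(0)[:,:2].tolist())
uv=[(281,228),(330,222),(366,206)]
print(back(s,uv,5).round(0)[:,:2].tolist())
# white label fits in both cams
def white(c,z,cx,cy,h=50,s=6):
    a=ortho(c,z,cx-h,cx+h,cy-h,cy+h,s); hsv=cv2.cvtColor(a,cv2.COLOR_BGR2HSV)
    w=cv2.inRange(hsv,(0,0,165),(180,75,255))
    w=cv2.morphologyEx(w,cv2.MORPH_OPEN,np.ones((15,15)))
    n,l,st,ce=cv2.connectedComponentsWithStats(w); d=np.hypot(*(ce-h*s).T); d[0]=1e9; k=np.argmin(d)
    q=max(cv2.findContours((l==k).astype(np.uint8),cv2.RETR_EXTERNAL,cv2.CHAIN_APPROX_NONE)[0],key=cv2.contourArea)
    r=cv2.minAreaRect(q); return (cx+h-ce[k][1]/s).round(1),(cy+h-ce[k][0]/s).round(1),[round(x/s,1) for x in r[1]],round(r[2],1)
for c in (t,s):
    for z,x,y in [(34,570,107),(34,462,97),(50,439,311)]: print(white(c,z,x,y))
for n in ("top","side"):
  for l in ("tin_1","tin_bottom","knob"):
    print(n,l,[(np.round(d["position"],1).tolist(),round(d["conf"],2)) for d in models.search_frame(n,l)])
```

```text
[[627.0, 363.0], [633.0, 241.0], [666.0, 98.0], [714.0, 78.0]] [[594.0, 366.0], [600.0, 255.0], [630.0, 124.0], [674.0, 105.0]]
[[597.0, 404.0], [609.0, 258.0], [704.0, 112.0]]
(np.float64(568.8), np.float64(107.4), [42.2, 30.6], 87.5)
(np.float64(461.2), np.float64(96.1), [30.7, 42.5], 7.0)
(np.float64(439.4), np.float64(310.6), [42.9, 31.7], 16.5)
(np.float64(574.4), np.float64(107.7), [48.5, 31.6], 87.3)
(np.float64(465.0), np.float64(96.2), [31.8, 46.3], 8.0)
(np.float64(442.7), np.float64(310.6), [43.7, 33.9], 17.4)
top tin_1 [([566.9, 111.4, 34.5], 0.84), ([460.4, 100.0, 29.7], 0.67)]
top tin_bottom [([434.4, 309.0, 47.6], 0.74)]
top knob [([459.0, 387.3, 17.1], 0.86)]
side tin_1 [([551.7, 118.4, 21.8], 0.73), ([440.5, 107.2, 27.1], 0.6)]
side tin_bottom [([421.3, 311.7, 43.6], 0.81), ([545.0, 119.6, 25.1], 0.43)]
side knob [([414.9, 403.7, 14.2], 0.73)]
```

Call:
{"fn": "apply_moves", "kwargs": {
  "commands": [
    [[0.03, 0.052, 0, 0], [0.06, 0.104, -0.01, -0.05], [0.09, 0.156, -0.02, -0.1], [0.12, 0.208, -0.03, -0.15], [0.15, 0.26, -0.04, -0.2], [0.18, 0.312, -0.05, -0.208], [0.21, 0.364, -0.06, -0.208], [0.24, 0.416, -0.07, -0.208]]
  ],
  "gripper": 0.066
}}

```text
t: 2.8
ee_pos: [399.6, -186.8, 334.8]
orientation: [2.198, 0.053, -2.195]
ft_force: [1.2, -0.5, -0.1]
width: 65.9
```

Call:
{"fn": "apply_moves", "kwargs": {
  "commands": [
    [[0.03, 0.052, 0, 0], [0.06, 0.104, -0.01, 0], [0.09, 0.156, -0.02, 0], [0.12, 0.208, -0.03, 0], [0.15, 0.26, -0.04, 0], [0.172, 0.296, -0.04, 0], [0.172, 0.296, -0.04, 0], [0.172, 0.296, -0.04, 0]]
  ]
}}

```text
t: 3.8
ee_pos: [570.2, 107.2, 294.4]
orientation: [2.195, 0.054, -2.198]
ft_force: [-0.5, -0.2, 0.7]
width: 65.9
```

Run:
```python
from rect import *
o=readout.get_obs(); p=np.array(o["ee_pos"]); print(p.round(1))
R=cv2.Rodrigues(np.array(o["orientation"]))[0]; print(np.degrees(np.arctan2(R[1,1],R[0,1])).round(2))
S=[]
for n in ("top","side"):
    c=cam(n); im=cv2.resize(c[0],None,fx=5,fy=5,interpolation=cv2.INTER_CUBIC)
    q=proj(c,[p+R@np.array([182,sy*33,sz*10]) for sy in(-1,1) for sz in(-1,1)])
    for u in q: cv2.circle(im,tuple(((u+.5)*5).astype(int)),3,(0,0,255),-1)
    m=((q.mean(0)+.5)*5).astype(int); S.append(im[max(0,m[1]-200):m[1]+200,m[0]-200:m[0]+200])
    print(S[-1].shape)
cv2.imwrite("pics/g1.png",np.hstack(S))
```

```text
[570.2 107.2 294.4]
-87.18
(400, 400, 3)
(400, 400, 3)
```

View pics/g1.png

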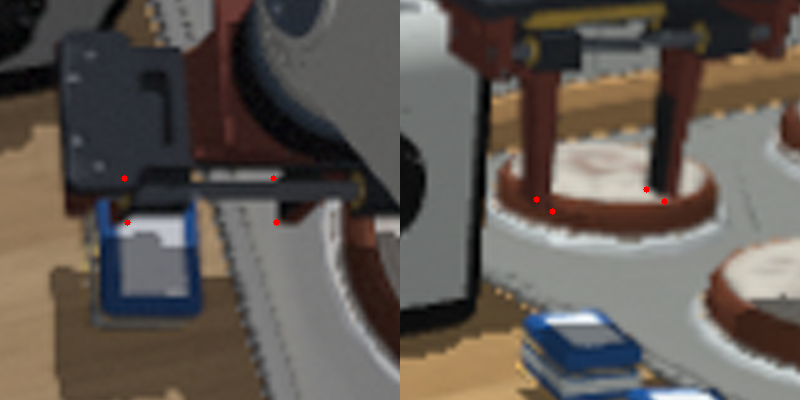

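Call:
{"fn": "apply_moves", "kwargs": {
  "commands": [
    [[0, 0, -0.03, 0], [0, 0, -0.06, 0], [0, 0, -0.085, 0], [0, 0, -0.095, 0], [0, 0, -0.103, 0], [0, 0, -0.103, 0]]
  ]
}}

```text
t: 4.65
ee_pos: [570.8, 107.2, 191.8]
orientation: [2.197, 0.053, -2.197]
ft_force: [0.4, 0.5, 0.1]
width: 66.5
```

Call:
{"fn": "apply_moves", "kwargs": {
  "commands": [
    [[0, 0, 0, 0], [0, 0, 0, 0], [0, 0, 0, 0], [0, 0, 0, 0]]
  ],
  "gripper": 0.0
}}

```text
t: 5.15
ee_pos: [571.1, 107.6, 192.3]
orientation: [2.198, 0.054, -2.196]
ft_force: [-1.1, 0.2, 5.6]
width: 47.8
```

Call:
{"fn": "apply_moves", "kwargs": {
  "commands": [
    [[0, 0, 0.02, 0], [0, 0, 0.06, 0], [0, 0, 0.1, 0.1], [-0.01, 0.015, 0.14, 0.25], [-0.03, 0.045, 0.15, 0.4], [-0.05, 0.08, 0.15, 0.55], [-0.075, 0.12, 0.15, 0.7], [-0.095, 0.15, 0.15, 0.85]]
  ]
}}

```text
t: 6.15
ee_pos: [474.5, 258.7, 342.8]
orientation: [1.682, 0.817, -1.68]
ft_force: [0.6, 0.7, -1.4]
width: 48.0
```

Call:
{"fn": "apply_moves", "kwargs": {
  "commands": [
    [[-0.015, 0.025, 0, 0.12], [-0.027, 0.041, 0, 0.23], [-0.033, 0.049, 0, 0.32], [-0.035, 0.053, 0, 0.382], [-0.035, 0.053, -0.01, 0.382], [-0.035, 0.053, -0.02, 0.382], [-0.035, 0.053, -0.02, 0.382], [-0.035, 0.053, -0.02, 0.382]]
  ]
}}

```text
t: 7.15
ee_pos: [440.9, 310.3, 321.5]
orientation: [1.42, 1.057, -1.42]
ft_force: [0.7, 0.6, -0.9]
width: 48.1
```

```bash
cat > look.py <<'E'
from rect import *
import sys
o=readout.get_obs(); p=np.array(o["ee_pos"]); print(p.round(1),o["width"])
R=cv2.Rodrigues(np.array(o["orientation"]))[0]; yaw=np.arctan2(R[1,1],R[0,1]);print(np.degrees(yaw).round(2))
S=[]
for n in ("top","side"):
    c=cam(n); x0,y0,w=(270,190,100) if n=="top" else (250,165,120)
    S.append(cv2.resize(c[0][y0:y0+w,x0:x0+w],(400,400),interpolation=cv2.INTER_CUBIC))
cv2.imwrite(sys.argv[1],np.hstack(S))
E
python3 look.py pics/h1.png
```

```text
[440.9 310.3 321.5] 48.11648759687882
-16.66
```

View pics/h1.png

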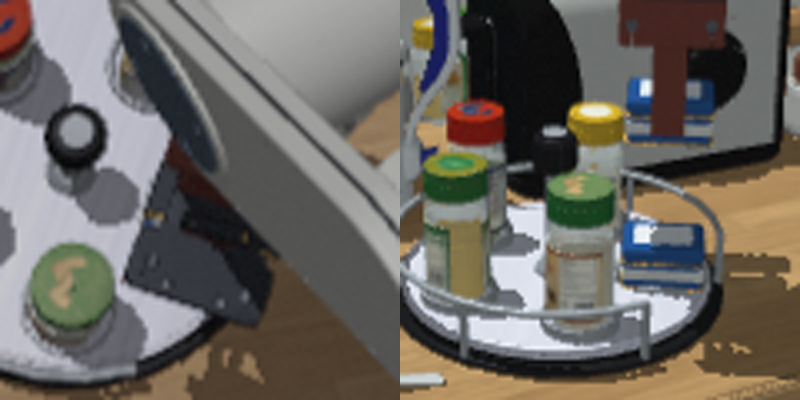

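```bash
cat > ov.py <<'E'
from rect import *
def box(x,y,z,yaw):
    c,s=np.cos(yaw),np.sin(yaw)
    return np.array([[x+c*a*30-s*b*24,y+s*a*30+c*b*24,z+h] for h in(0,34) for a,b in((-1,-1),(1,-1),(1,1),(-1,1))])
def draw(c,boxes,f,x0,y0,w,h):
    im=cv2.resize(c[0][y0:y0+h,x0:x0+w],None,fx=f,fy=f,interpolation=cv2.INTER_CUBIC)
    for B in boxes:
        q=((proj(c,B)+.5-[x0,y0])*f)
        for i,j in [(0,1),(1,2),(2,3),(3,0),(4,5),(5,6),(6,7),(7,4),(0,4),(1,5),(2,6),(3,7)]:
            cv2.line(im,tuple(q[i].astype(int)),tuple(q[j].astype(int)),(0,0,255),1,cv2.LINE_AA)
    return im
E
python3 - <<'E'
from ov import *
c=cam("side"); o=readout.get_obs(); p=o["ee_pos"]; print(p)
y=np.radians(73.3)
im=draw(c,[box(p[0],p[1],p[2]-192,y),box(441,310.6,16,y)],8,300,180,60,75)
cv2.imwrite("pics/ov1.png",im)
E
```

```text
[440.90031857 310.498715   321.86670145]
```

View pics/ov1.png

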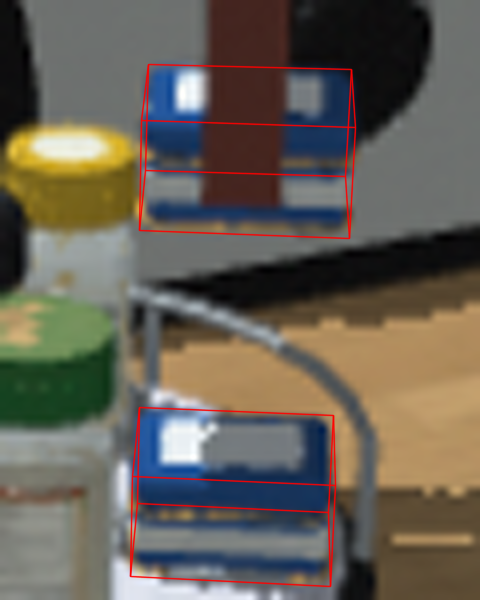

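Call:
{"fn": "apply_moves", "kwargs": {
  "commands": [
    [[0, 0, -0.025, 0], [0, 0, -0.05, 0], [0, 0, -0.065, 0], [0, 0, -0.072, 0], [0, 0, -0.076, 0], [0, 0, -0.078, 0], [0, 0, -0.079, 0]]
  ]
}}

```text
t: 8.18
ee_pos: [440.9, 310.6, 243.1]
orientation: [1.42, 1.058, -1.419]
ft_force: [0.3, 0.2, -1.7]
width: 48.1
```

Run:
```python
from ov import *
c=cam("side"); o=readout.get_obs(); p=o["ee_pos"]; print(p,o["ft_force"])
y=np.radians(73.3)
im=draw(c,[box(p[0],p[1],p[2]-192,y),box(441,310.6,16,y)],8,300,200,60,65)
im2=draw(c,[],8,300,200,60,65)
cv2.imwrite("pics/ov2.png",cv2.resize(np.hstack([im2,im]),(800,433)))
```

```text
[440.84832476 310.60833091 242.94913773] [ 0.55194301 -0.7356203  -1.34058602]
```

View pics/ov2.png

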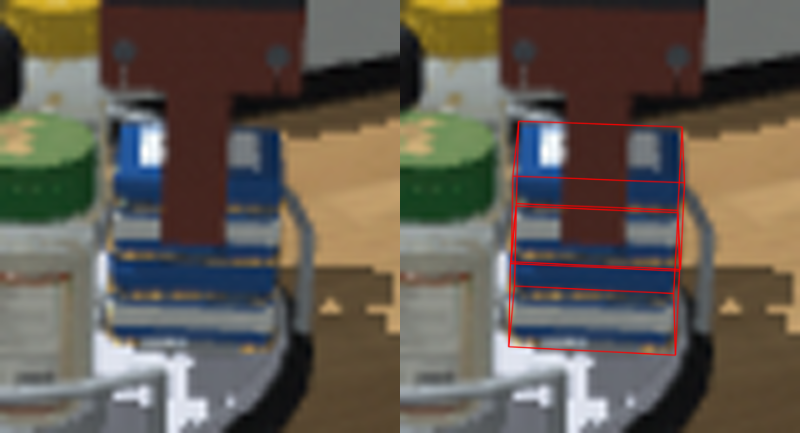

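Call:
{"fn": "apply_moves", "kwargs": {
  "commands": [
    [[0, 0, -0.0007, 0], [0, 0, -0.0014, 0], [0, 0, -0.0014, 0]]
  ]
}}

```text
t: 8.6
ee_pos: [440.9, 310.6, 242.3]
orientation: [1.42, 1.058, -1.419]
ft_force: [-2.9, -2.5, 8.4]
width: 47.9
```

Call:
{"fn": "apply_moves", "kwargs": {
  "commands": [
    [[0, 0, 0, 0], [0, 0, 0, 0], [0, 0, 0, 0], [0, 0, 0.002, 0]]
  ],
  "gripper": 0.06
}}

```text
t: 9.1
ee_pos: [440.7, 310.5, 243.1]
orientation: [1.419, 1.058, -1.42]
ft_force: [-0.6, -1.2, -0.2]
width: 59.8
```

Call:
{"fn": "apply_moves", "kwargs": {
  "commands": [
    [[0, 0, 0.02, 0], [0, 0, 0.05, 0], [0, 0, 0.08, 0], [0.0, -0.02, 0.1, -0.1], [0.0, -0.06, 0.1, -0.25], [0.005, -0.11, 0.1, -0.4], [0.01, -0.16, 0.1, -0.55], [0.015, -0.19, 0.1, -0.7]]
  ]
}}

```text
t: 10.1
ee_pos: [455.5, 118.7, 343.4]
orientation: [1.895, 0.56, -1.895]
ft_force: [1.3, 0.2, -0.2]
width: 60.0
```

Run:
```python
from ov import *
o=readout.get_obs(); print(o["t"],o["ee_pos"],o["width"])
t=cam("top"); s=cam("side")
for z,x,y in [(84,441,311),(34,462,97)]: print(lab(t,z,x,y))
y=np.radians(73.3)
b=[box(441,310.6,16,y),box(441,310.6,50,y)]
a=draw(t,b,5,280,205,80,80); d=draw(s,b,5,290,195,80,80)
cv2.imwrite("pics/ov3.png",np.hstack([a,d]))
```

```text
10.1 [455.51960063 118.6528786  343.42906605] 59.982303941823474
[([438.8999938964844, 308.79998779296875], 74.7, np.float32(60.3), np.float32(48.4)), ([440.20001220703125, 309.1000061035156], 73.3, np.float32(45.0), np.float32(33.8))]
[([432.3999938964844, 83.0999984741211], 123.3, np.float32(15.6), np.float32(8.1))]
```

View pics/ov3.png

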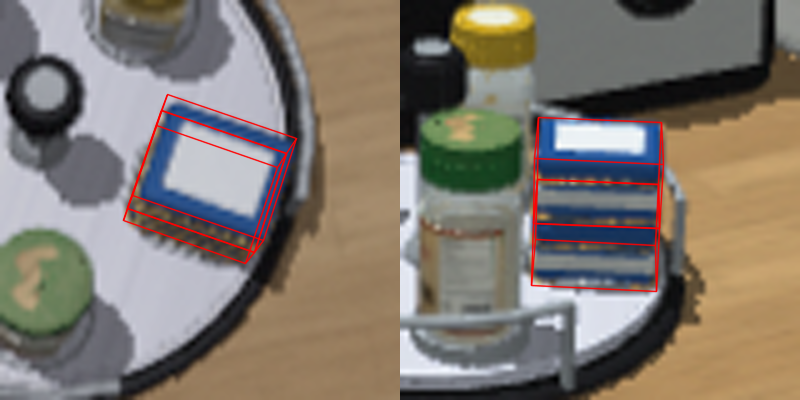

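Call:
{"fn": "apply_moves", "kwargs": {
  "commands": [
    [[0.002, -0.008, 0, -0.15], [0.005, -0.016, -0.02, -0.3], [0.007, -0.0245, -0.05, -0.45], [0.007, -0.0245, -0.08, -0.6], [0.007, -0.0245, -0.1, -0.702], [0.007, -0.0245, -0.1, -0.702]]
  ],
  "gripper": 0.066
}}

```text
t: 10.95
ee_pos: [462.2, 96.7, 242.1]
orientation: [-2.158, 0.128, 2.164]
ft_force: [0.9, -0.2, 1.3]
width: 65.9
```

Run:
```python
from ov import *
o=readout.get_obs(); p=o["ee_pos"]; print(o["t"],p,o["width"])
R=cv2.Rodrigues(np.array(o["orientation"]))[0]; yaw=np.arctan2(R[1,1],R[0,1]);print(np.degrees(yaw).round(2))
t=cam("top"); s=cam("side")
b=[box(462.8,96,0,yaw+np.pi/2)]
a=draw(t,b,5,370,190,80,80); d=draw(s,b,5,365,180,80,80)
cv2.imwrite("pics/ov4.png",np.hstack([a,d]))
```

```text
10.95 [462.23152499  96.73082776 242.12075987] 65.94743741723744
-96.74
```

View pics/ov4.png

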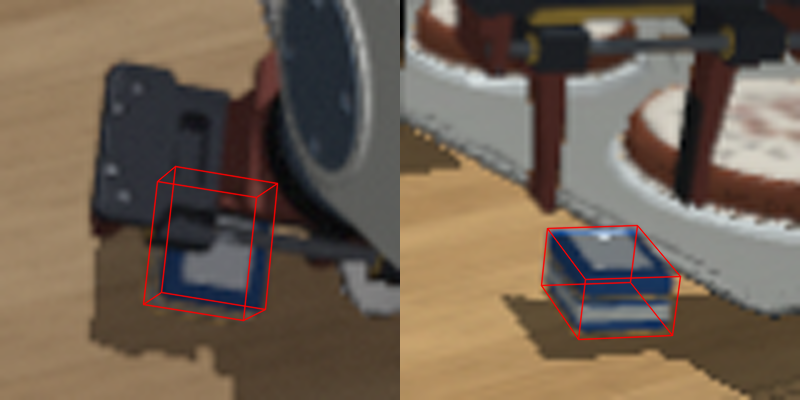

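Call:
{"fn": "apply_moves", "kwargs": {
  "commands": [
    [[0, 0, -0.025, 0], [0, 0, -0.04, 0], [0, 0, -0.047, 0], [0, 0, -0.0513, 0], [0, 0, -0.0513, 0]]
  ]
}}

```text
t: 11.68
ee_pos: [462.8, 96.0, 192.1]
orientation: [-2.159, 0.131, 2.159]
ft_force: [-0.1, 0.3, -0.3]
width: 66.1
```

Call:
{"fn": "apply_moves", "kwargs": {
  "commands": [
    [[0, 0, 0, 0], [0, 0, 0, 0], [0, 0, 0, 0], [0, 0, 0, 0]]
  ],
  "gripper": 0.0
}}

```text
t: 12.18
ee_pos: [462.9, 96.0, 192.3]
orientation: [-2.159, 0.131, 2.158]
ft_force: [-1.0, -0.3, 4.7]
width: 47.9
```

Call:
{"fn": "apply_moves", "kwargs": {
  "commands": [
    [[0, 0, 0.02, 0], [0, 0, 0.06, 0], [0, 0, 0.1, 0.1], [-0.001, 0.015, 0.14, 0.25], [-0.005, 0.045, 0.16, 0.4], [-0.009, 0.08, 0.16, 0.55], [-0.014, 0.12, 0.16, 0.7], [-0.018, 0.155, 0.16, 0.85]]
  ]
}}

```text
t: 13.18
ee_pos: [444.3, 252.2, 351.9]
orientation: [1.793, 0.689, -1.794]
ft_force: [0.7, -0.4, -2.0]
width: 47.9
```

Call:
{"fn": "apply_moves", "kwargs": {
  "commands": [
    [[-0.002, 0.025, 0, 0.15], [-0.0035, 0.043, 0, 0.3], [-0.0045, 0.054, 0, 0.43], [-0.0045, 0.0593, 0, 0.52], [-0.0045, 0.0593, -0.01, 0.552], [-0.0045, 0.0593, -0.02, 0.552], [-0.0045, 0.0593, -0.03, 0.552], [-0.0045, 0.0593, -0.03, 0.552]]
  ]
}}

```text
t: 14.18
ee_pos: [440.0, 309.9, 320.7]
orientation: [1.418, 1.057, -1.422]
ft_force: [-0.0, 1.0, -0.4]
width: 48.0
```

Run:
```python
from ov import *
c=cam("side"); o=readout.get_obs(); p=o["ee_pos"]; print(p,o["ft_force"])
R=cv2.Rodrigues(np.array(o["orientation"]))[0]; yaw=np.arctan2(R[1,1],R[0,1]);print(np.degrees(yaw).round(2))
y=np.radians(73.3)
b=[box(p[0],p[1],p[2]-192,y),box(441,310.6,16,y),box(441,310.6,50,y)]
im=draw(c,b,7,300,185,57,80); im2=draw(c,[],7,300,185,57,80)
cv2.imwrite("pics/ov5.png",np.hstack([im2,im]))
```

```text
[440.20076455 310.0514911  321.35800942] [-0.0891005   0.01567569 -1.65586599]
-16.66
```

View pics/ov5.png

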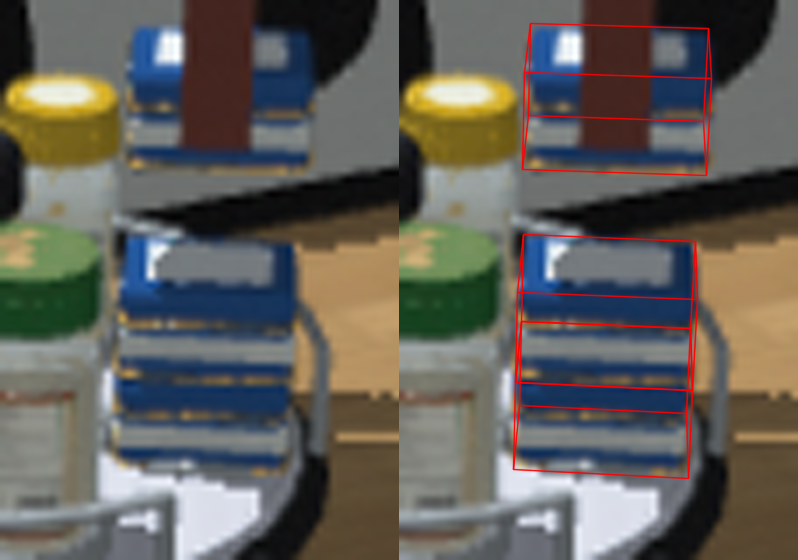

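Call:
{"fn": "apply_moves", "kwargs": {
  "commands": [
    [[0, 0.0005, -0.018, 0], [0, 0.0005, -0.031, 0], [0, 0.0005, -0.039, 0], [0, 0.0005, -0.043, 0], [0, 0.0005, -0.0445, 0], [0, 0.0005, -0.0455, 0], [0, 0.0005, -0.0463, 0], [0, 0.0005, -0.0463, 0]]
  ]
}}

```text
t: 15.22
ee_pos: [440.4, 310.9, 276.3]
orientation: [1.42, 1.058, -1.419]
ft_force: [-1.1, -0.3, 4.1]
width: 48.1
```

Call:
{"fn": "apply_moves", "kwargs": {
  "commands": [
    [[0, 0, -0.0005, 0], [0, 0, -0.0005, 0]]
  ]
}}

```text
t: 15.48
ee_pos: [440.4, 310.9, 276.2]
orientation: [1.42, 1.058, -1.419]
ft_force: [-3.2, -1.6, 10.0]
width: 47.8
```

Call:
{"fn": "apply_moves", "kwargs": {
  "commands": [
    [[0, 0, 0, 0], [0, 0, 0, 0], [0, 0, 0, 0], [0, 0, 0.002, 0]]
  ],
  "gripper": 0.06
}}

```text
t: 15.98
ee_pos: [440.2, 310.8, 277.0]
orientation: [1.419, 1.058, -1.42]
ft_force: [0.4, -0.0, -0.1]
width: 59.8
```

Call:
{"fn": "apply_moves", "kwargs": {
  "commands": [
    [[0, 0, 0.015, 0], [0, 0, 0.03, 0], [0, 0, 0.045, 0], [0.0, -0.02, 0.06, 0], [-0.01, -0.06, 0.06, 0], [-0.01, -0.11, 0.06, 0], [-0.01, -0.16, 0.06, -0.1], [-0.01, -0.18, 0.06, -0.2]]
  ]
}}

```text
t: 16.98
ee_pos: [429.4, 127.8, 337.8]
orientation: [1.564, 0.932, -1.564]
ft_force: [0.4, -0.4, 0.3]
width: 59.8
```

Run:
```python
from ov import *
o=readout.get_obs(); print(o["t"],o["ee_pos"],o["width"])
t=cam("top"); s=cam("side")
print(lab(t,118,441,311))
y=np.radians(73.3)
b=[box(441,310.6,16,y),box(441,310.6,50,y),box(441,310.6,84,y)]
a=draw(t,b,5,280,205,80,80); d=draw(s,b,5,290,185,80,80)
cv2.imwrite("pics/ov6.png",np.hstack([a,d]))
cv2.imwrite("pics/t6.png",ortho(t,51,320,610,240,530,2))
```

```text
16.975 [429.35058136 127.8164938  337.83517417] 59.803314579377414
[([439.20001220703125, 309.20001220703125], 73.4, np.float32(59.6), np.float32(48.9)), ([439.79998779296875, 309.70001220703125], 73.6, np.float32(45.0), np.float32(33.8))]
```

View pics/ov6.png

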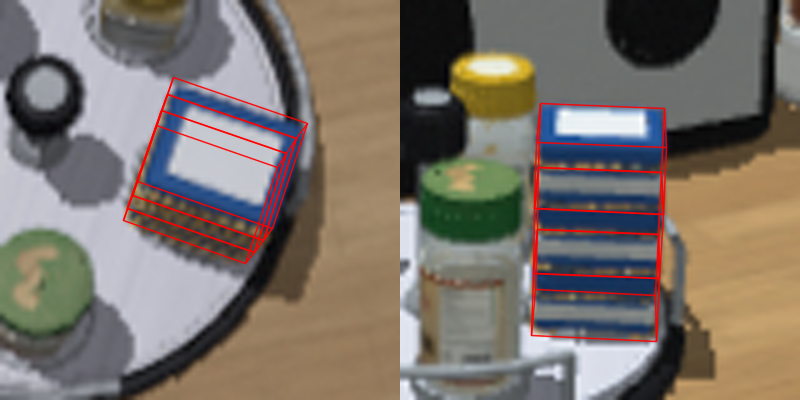

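View pics/t6.png

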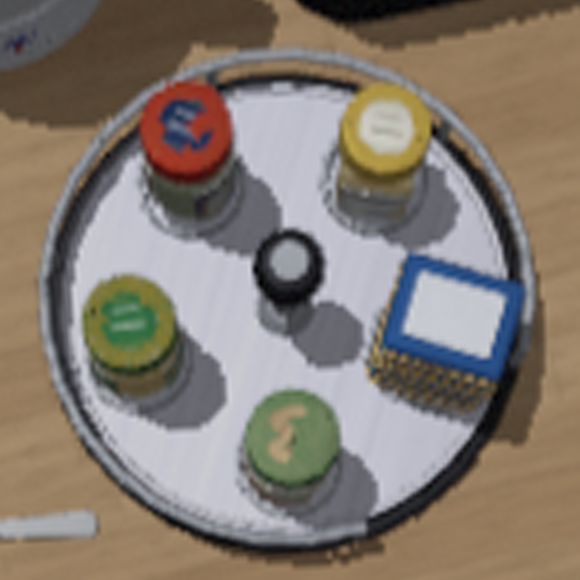

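Run:
```python
from ov import *
t=cam("top"); s=cam("side")
# knob top / lids in ortho of top & side
def blob(c,z,x,y,lo,hi,h=28,s_=8):
    a=ortho(c,z,x-h,x+h,y-h,y+h,s_); m=cv2.inRange(cv2.cvtColor(a,cv2.COLOR_BGR2HSV),lo,hi)
    m=cv2.morphologyEx(m,cv2.MORPH_CLOSE,np.ones((5*s_//2,)*2))
    n,l,st,ce=cv2.connectedComponentsWithStats(m)
    if n<2: return None
    k=1+np.argmax(st[1:,4]); q=max(cv2.findContours((l==k).astype(np.uint8),0,1)[0],key=cv2.contourArea)
    (u,v),r=cv2.minEnclosingCircle(q)
    return (x+h-ce[k][1]/s_).round(1),(y+h-ce[k][0]/s_).round(1),(x+h-v/s_).__round__(1),(y+h-u/s_).__round__(1),round(r/s_,1)
for n,c in (("top",t),("side",s)):
    print(n,"knob",blob(c,128,464,387,(0,0,0),(180,255,60)))
    print(n,"red",blob(c,125,524,436,(0,120,60),(8,255,255)),blob(c,125,524,436,(172,120,60),(180,255,255)))
    print(n,"yel",blob(c,116,526,341,(18,120,60),(32,255,255)))
# rail ends
print("side ends",back(s,[(323,257.5),(345.75,236)],50).round(1))
a=ortho(s,50,320,610,240,530,2); cv2.imwrite("pics/os.png",a)
for n in("top","side"):
  for l in ("front","knob","jar_red","tin_bay"): print(n,l,[(np.round(d["position"],1).tolist(),round(d["conf"],2)) for d in models.place_of(n,l)])
```

```text
top knob (np.float64(455.8), np.float64(387.6), 457.7, 388.2, 18.8)
top red (np.float64(522.0), np.float64(434.7), 523.4, 434.5, 24.4) (np.float64(518.9), np.float64(428.1), 519.2, 429.8, 8.1)
top yel (np.float64(522.8), np.float64(342.2), 524.9, 342.8, 24.4)
side knob (np.float64(463.3), np.float64(397.0), 464.1, 394.0, 35.0)
side red (np.float64(519.9), np.float64(436.9), 522.5, 440.5, 33.6) (np.float64(523.0), np.float64(432.2), 529.9, 434.5, 14.4)
side yel (np.float64(518.9), np.float64(346.8), 522.5, 348.8, 31.7)
side ends [[338.7 353.2  50. ]
 [428.9 271.8  50. ]]
top front []
top knob [([464.1, 386.8, 117.9], 0.98), ([436.5, 307.8, 16.4], 0.3)]
top jar_red [([527.3, 436.6, 18.2], 0.91)]
top tin_bay [([445.5, 309.4, 12.8], 0.65)]
side front [([405.4, 326.3, 15.7], 0.83)]
side knob [([462.3, 388.7, 114.6], 0.6)]
side jar_red [([527.9, 434.0, 12.7], 0.91)]
side tin_bay [([442.9, 308.3, 14.8], 0.58)]
```

View pics/os.png

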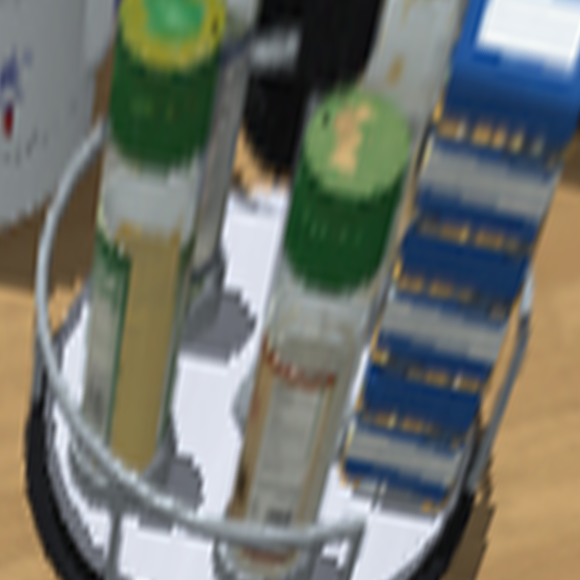

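Run:
```python
from ov import *
S=[]
for n,(x0,y0,w) in (("top",(225,175,125)),("side",(240,180,125))):
    c=cam(n); f=400/w; im=cv2.resize(c[0][y0:y0+w,x0:x0+w],(400,400),interpolation=cv2.INTER_CUBIC)
    for fr in(-131,):
        an=np.radians(np.linspace(fr+30,fr+330,100)); 
        q=proj(c,np.c_[464+122*np.cos(an),387.2+122*np.sin(an),np.full(100,48)])
        cv2.polylines(im,[((q+.5-[x0,y0])*f).astype(int)],False,(0,0,255),1,cv2.LINE_AA)
        for e in (-30,0,30):
            a=np.radians(fr+e); P=[[464+122*np.cos(a),387.2+122*np.sin(a),z] for z in(8,48)]
            q=((proj(c,P)+.5-[x0,y0])*f).astype(int); cv2.line(im,tuple(q[0]),tuple(q[1]),(0,255,0),1,cv2.LINE_AA)
    S.append(im)
cv2.imwrite("pics/rail.png",np.hstack(S))
```

```text
(no output)
```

View pics/rail.png

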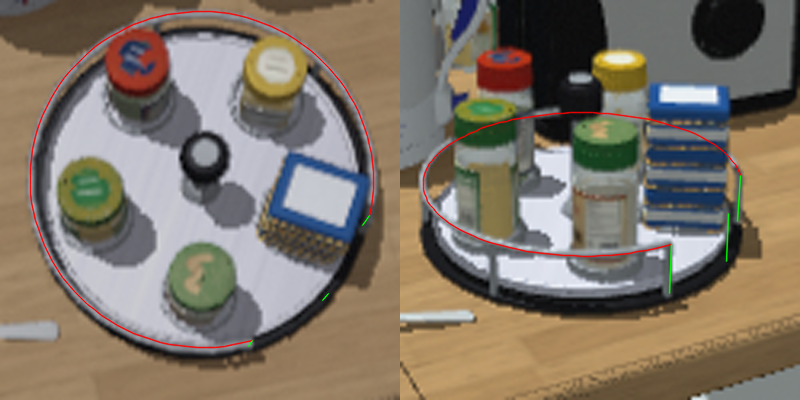

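Call:
{"fn": "apply_moves", "kwargs": {
  "commands": [
    [[0.006, 0.04, 0, -0.1], [0.012, 0.09, 0, -0.22], [0.018, 0.14, 0, -0.35], [0.024, 0.19, 0, -0.45], [0.03, 0.23, 0, -0.557], [0.0335, 0.2565, 0, -0.557], [0.0335, 0.2565, 0, -0.557], [0.0335, 0.2565, -0.01, -0.557]]
  ],
  "gripper": 0.052
}}

```text
t: 18.68
ee_pos: [463.6, 386.9, 327.1]
orientation: [1.927, 0.517, -1.926]
ft_force: [-0.4, 0.7, -0.2]
width: 52.2
```

Run:
```python
from ov import *
o=readout.get_obs(); p=np.array(o["ee_pos"]); print(o["t"],p,o["width"],o["qpos"])
R=cv2.Rodrigues(np.array(o["orientation"]))[0]; print(np.degrees(np.arctan2(R[1,1],R[0,1])).round(2))
S=[]
for n,(x0,y0,w) in (("top",(225,175,125)),("side",(240,150,125))):
    c=cam(n); f=400/w; im=cv2.resize(c[0][y0:y0+w,x0:x0+w],(400,400),interpolation=cv2.INTER_CUBIC)
    q=proj(c,[p+R@np.array([182,sy*26,sz*10]) for sy in(-1,1) for sz in(-1,1)])
    for u in q: cv2.circle(im,tuple(((u+.5-[x0,y0])*f).astype(int)),2,(0,0,255),-1)
    S.append(im)
cv2.imwrite("pics/k1.png",np.hstack(S))
```

```text
18.675 [463.64526293 386.85407831 327.11795587] 52.21094703609309 [ 6.75680626e-01  4.88504022e-01  1.73147936e+00 -2.15644550e-04
  9.21219066e-01  1.72249574e+00]
-59.97
```

View pics/k1.png

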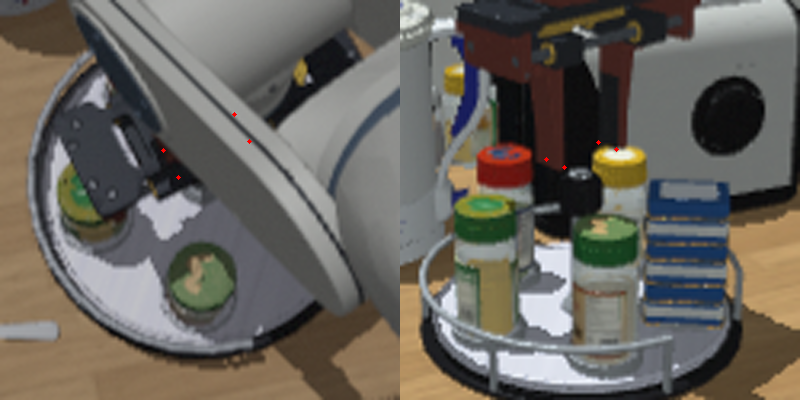

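Call:
{"fn": "apply_moves", "kwargs": {
  "commands": [
    [[0, 0, -0.012, 0], [0, 0, -0.025, 0], [0, 0, -0.037, 0], [0, 0, -0.046, 0], [0, 0, -0.05, 0], [0, 0, -0.05, 0]]
  ]
}}

```text
t: 19.52
ee_pos: [463.8, 387.3, 276.9]
orientation: [1.926, 0.516, -1.927]
ft_force: [0.1, 0.2, 0.2]
width: 52.2
```

Call:
{"fn": "apply_moves", "kwargs": {
  "commands": [
    [[0, 0, 0, 0], [0, 0, 0, 0], [0, 0, 0, 0], [0, 0, 0, 0]]
  ],
  "gripper": 0.0
}}

```text
t: 20.02
ee_pos: [463.9, 387.4, 277.6]
orientation: [1.927, 0.517, -1.926]
ft_force: [0.1, 0.7, 3.4]
width: 33.3
```

Call:
{"fn": "apply_moves", "kwargs": {
  "commands": [
    [[0, 0, 0, 0.01], [0, 0, 0, 0.03], [0, 0, 0, 0.06], [0, 0, 0, 0.1], [0, 0, 0, 0.14], [0, 0, 0, 0.17], [0, 0, 0, 0.19], [0, 0, 0, 0.2]]
  ]
}}

```text
t: 21.02
ee_pos: [463.8, 387.5, 277.5]
orientation: [1.8, 0.683, -1.799]
ft_force: [-1.5, 1.0, 6.0]
width: 33.6
```

```bash
cat > look2.py <<'E'
import sys
from ov import *
o=readout.get_obs(); p=np.array(o["ee_pos"]); print(o["t"],p.round(1),o["width"].__round__(1),np.round(o["ft_force"],1),np.round(o["moment"],2),"q6",round(o["qpos"][5],3))
R=cv2.Rodrigues(np.array(o["orientation"]))[0]; print(np.degrees(np.arctan2(R[1,1],R[0,1])).round(2))
S=[]
for n,(x0,y0,w) in (("top",(225,175,125)),("side",(240,150,125))):
    c=cam(n); S.append(cv2.resize(c[0][y0:y0+w,x0:x0+w],(400,400),interpolation=cv2.INTER_CUBIC))
cv2.imwrite(sys.argv[1],np.hstack(S))
E
python3 look2.py pics/k2.png
```

```text
21.025 [463.8 387.5 277.5] 33.6 [-1.5  1.   6. ] [ 0.06  0.2  -0.08] q6 1.522
-48.46
```

View pics/k2.png

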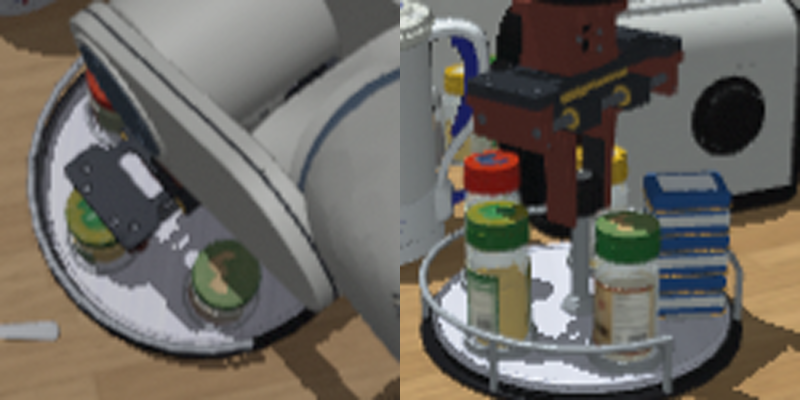

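Call:
{"fn": "apply_moves", "kwargs": {
  "commands": [
    [[0, 0, 0, 0.01], [0, 0, 0, 0.04], [0, 0, 0, 0.08], [0, 0, 0, 0.14], [0, 0, 0, 0.2], [0, 0, 0, 0.26], [0, 0, 0, 0.32], [0, 0, 0, 0.38]]
  ]
}}

```text
t: 22.12
ee_pos: [463.6, 387.7, 277.6]
orientation: [1.543, 0.953, -1.542]
ft_force: [-3.1, 1.9, 5.5]
width: 33.5
```

Call:
{"fn": "apply_moves", "kwargs": {
  "commands": [
    [[0, 0, 0, 0.06], [0, 0, 0, 0.12], [0, 0, 0, 0.18], [0, 0, 0, 0.24], [0, 0, 0, 0.3], [0, 0, 0, 0.36], [0, 0, 0, 0.42], [0, 0, 0, 0.48]]
  ]
}}

```text
t: 23.12
ee_pos: [463.4, 387.8, 277.6]
orientation: [1.198, 1.218, -1.198]
ft_force: [-5.5, 1.3, 7.0]
width: 33.1
```

Call:
{"fn": "apply_moves", "kwargs": {
  "commands": [
    [[0, 0, 0, 0.06], [0, 0, 0, 0.12], [0, 0, 0, 0.18], [0, 0, 0, 0.24], [0, 0, 0, 0.3], [0, 0, 0, 0.36], [0, 0, 0, 0.42], [0, 0, 0, 0.48]]
  ]
}}

```text
t: 24.12
ee_pos: [463.1, 387.7, 277.6]
orientation: [0.837, 1.405, -0.837]
ft_force: [-5.5, 3.0, 7.1]
width: 33.2
```

Call:
{"fn": "apply_moves", "kwargs": {
  "commands": [
    [[0, 0, 0, 0.06], [0, 0, 0, 0.12], [0, 0, 0, 0.18], [0, 0, 0, 0.24], [0, 0, 0, 0.3], [0, 0, 0, 0.36], [0, 0, 0, 0.42], [0, 0, 0, 0.48]]
  ]
}}

```text
t: 25.12
ee_pos: [462.9, 387.6, 277.6]
orientation: [0.466, 1.522, -0.467]
ft_force: [-6.0, 1.4, 9.6]
width: 33.8
```

```bash
python3 look2.py pics/k3.png
```

```text
25.125 [462.9 387.6 277.6] 33.8 [-6.   1.4  9.6] [ 0.24  0.78 -0.07] q6 -0.3
55.89
```

View pics/k3.png

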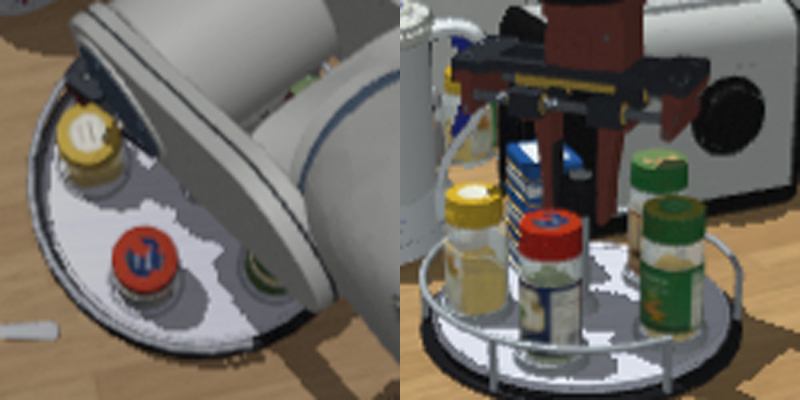

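Call:
{"fn": "apply_moves", "kwargs": {
  "commands": [
    [[-0.0005, 0, 0, 0.03], [-0.001, 0, 0, 0.08], [-0.001, 0, 0, 0.14], [-0.001, 0, 0, 0.2], [-0.001, 0, 0, 0.26], [-0.001, 0, 0, 0.32], [-0.001, 0, 0, 0.38], [-0.001, 0, 0, 0.44]]
  ]
}}

```text
t: 26.22
ee_pos: [462.5, 387.3, 277.6]
orientation: [0.122, 1.568, -0.122]
ft_force: [-2.5, -1.4, 8.0]
width: 33.5
```

Call:
{"fn": "apply_moves", "kwargs": {
  "commands": [
    [[0, 0, 0, 0.06], [0, 0, 0, 0.12], [0, 0, 0, 0.18], [0, 0, 0, 0.24], [0, 0, 0, 0.3], [0, 0, 0, 0.36], [0, 0, 0, 0.42], [0, 0, 0, 0.48]]
  ]
}}

```text
t: 27.22
ee_pos: [462.5, 387.0, 277.6]
orientation: [-0.256, 1.557, 0.254]
ft_force: [-1.7, -3.6, 9.0]
width: 33.5
```

Call:
{"fn": "apply_moves", "kwargs": {
  "commands": [
    [[0, 0, 0, 0.06], [0, 0, 0, 0.12], [0, 0, 0, 0.18], [0, 0, 0, 0.23], [0, 0, 0, 0.26], [0, 0, 0, 0.28], [0, 0, 0, 0.28], [0, 0, 0, 0.28]]
  ]
}}

```text
t: 28.22
ee_pos: [462.6, 386.8, 277.6]
orientation: [-0.473, 1.52, 0.472]
ft_force: [-1.3, -4.7, 9.4]
width: 33.8
```

```bash
python3 look2.py pics/k4.png
python3 - <<'E'
from ov import *
for n in("top","side"):
  for l in ("front","jar_red","tin_1"):
    for d in models.place_of(n,l):
      p=np.array(d["position"]); v=p[:2]-[463.6,387.4]; print(n,l,p.round(1),round(d["conf"],2),"r",np.hypot(*v).round(1),"ang",np.degrees(np.arctan2(v[1],v[0])).round(1))
E
```

```text
28.225 [462.6 386.8 277.6] 33.8 [-1.3 -4.7  9.4] [-0.39  0.24  0.08] q6 -1.497
124.57
top jar_red [401.3 337.   18.7] 0.56 r 80.1 ang -141.0
top jar_red [393.5 425.7  15.3] 0.31 r 79.9 ang 151.3
top tin_1 [478.9 464.3  81.1] 0.67 r 78.4 ang 78.7
top tin_1 [484.8 465.8  17.3] 0.52 r 81.2 ang 74.9
top tin_1 [481.1 467.2  53.5] 0.46 r 81.7 ang 77.6
side front [407.8 324.4  17.2] 0.65 r 84.2 ang -131.5
side jar_red [403.1 330.8  15. ] 0.84 r 82.8 ang -136.9
side tin_1 [477.8 467.   83.6] 0.97 r 80.9 ang 79.9
side tin_1 [480.1 468.5  50.2] 0.66 r 82.8 ang 78.5
```

View pics/k4.png

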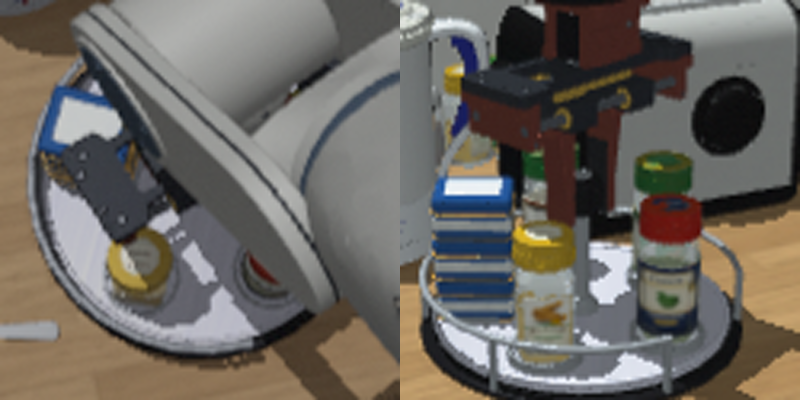

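Call:
{"fn": "apply_moves", "kwargs": {
  "commands": [
    [[0, -0.0003, 0, 0.015], [0, -0.0006, 0, 0.045], [0, -0.0006, 0, 0.08], [0, -0.0006, 0, 0.11], [0, -0.0006, 0, 0.127], [0, -0.0006, 0, 0.127], [0, -0.0006, 0, 0.127]]
  ]
}}

```text
t: 29.5
ee_pos: [462.6, 386.6, 277.6]
orientation: [-0.571, 1.495, 0.571]
ft_force: [-1.4, -1.8, 7.8]
width: 33.5
```

```bash
python3 look2.py pics/k5.png
python3 - <<'E'
from ov import *
for n in("top","side"):
  for l in ("front","jar_red","jar_yellow","jar_green_1","tin_1"):
    for d in models.place_of(n,l):
      p=np.array(d["position"]); v=p[:2]-[463.6,387.4]; print(n,l,p.round(1),round(d["conf"],2),"r",np.hypot(*v).round(1),"ang",np.degrees(np.arctan2(v[1],v[0])).round(1))
c=cam("side"); x0,y0,w,f=240,175,125,6
im=cv2.resize(c[0][y0:y0+100,x0:x0+w],None,fx=f,fy=f,interpolation=cv2.INTER_CUBIC)
A=np.radians(-131); F=np.array([463.6+80*np.cos(A),387.4+80*np.sin(A)])
for z,r in((16,22.5),(125,22.5)):
    t=np.linspace(0,2*np.pi,60); q=proj(c,np.c_[F[0]+r*np.cos(t),F[1]+r*np.sin(t),np.full(60,z)])
    cv2.polylines(im,[((q+.5-[x0,y0])*f).astype(int)],True,(255,0,255),1,cv2.LINE_AA)
cA=np.radians(-106.7+191.8); P=[463.6+80*np.cos(cA),387.4+80*np.sin(cA)]
for z in(16,50,84):
    q=((proj(c,box(P[0],P[1],z,cA))+.5-[x0,y0])*f).astype(int)
    cv2.polylines(im,[q[:4],q[4:]],True,(0,0,255),1,cv2.LINE_AA)
cv2.imwrite("pics/k5o.png",im)
E
```

```text
29.5 [462.6 386.6 277.6] 33.5 [-1.4 -1.8  7.8] [-0.13  0.3  -0.  ] q6 -1.625
131.84
top jar_red [410.2 330.8  18.8] 0.54 r 77.8 ang -133.3
top jar_green_1 [385.1 746.8   1. ] 0.67 r 367.9 ang 102.3
top jar_green_1 [464.7 385.9  -3.2] 0.29 r 1.9 ang -53.7
top tin_1 [470.7 465.5  84.9] 0.81 r 78.4 ang 84.8
top tin_1 [470.3 467.4  50.5] 0.41 r 80.3 ang 85.2
side front [405.9 322.5  15.5] 0.59 r 86.8 ang -131.6
side jar_red [407.8 325.5  17. ] 0.86 r 83.3 ang -132.0
side jar_yellow [385.3 420.9  21.3] 0.94 r 85.2 ang 156.8
side jar_green_1 [506.4 319.5  19.3] 0.82 r 80.3 ang -57.8
side jar_green_1 [397.7 745.9  -1.2] 0.75 r 364.5 ang 100.4
side jar_green_1 [471.1 465.9  17.9] 0.63 r 78.9 ang 84.5
side jar_green_1 [541.  404.3  14.6] 0.5 r 79.2 ang 12.3
side tin_1 [469.6 468.9  51.4] 0.81 r 81.7 ang 85.8
side tin_1 [468.5 468.8  82.9] 0.79 r 81.5 ang 86.6
```

View pics/k5o.png

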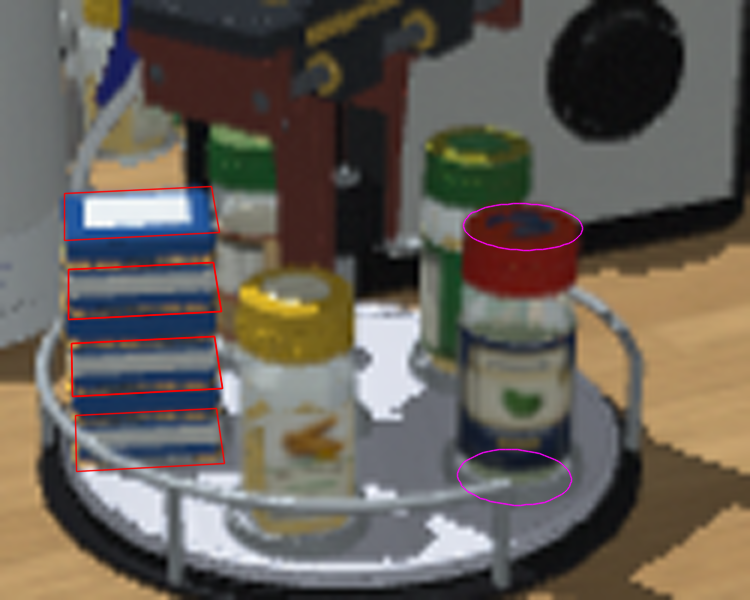

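View pics/k5.png

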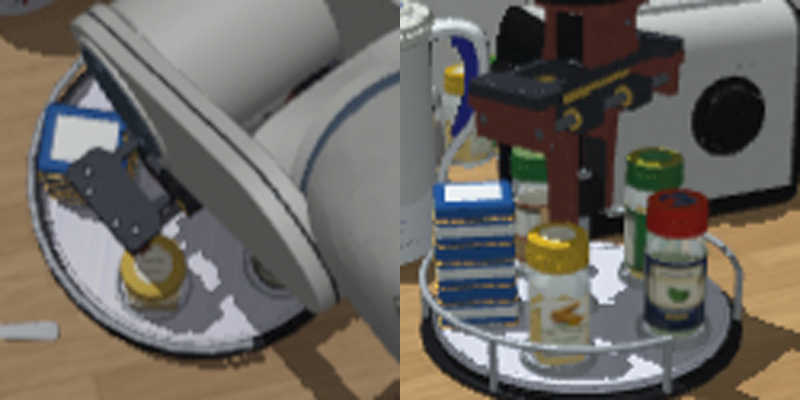

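Call:
{"fn": "apply_moves", "kwargs": {
  "commands": [
    [[0, 0, 0, 0], [0, 0, 0, 0], [0, 0, 0, 0], [0, 0, 0, 0]]
  ]
}}

```text
t: 30.65
ee_pos: [462.7, 386.6, 277.6]
orientation: [-0.571, 1.495, 0.571]
ft_force: [-2.3, -0.8, 7.4]
width: 33.6
```

```bash
python3 -c "
from workcell import workorder,readout
o=readout.get_obs();print(o['t'],o['ee_pos'],o['width'],o['ft_force'])
print(workorder.close_job())"
```

```text
30.65 [462.65229258 386.62409458 277.55998012] 33.57449576608613 [-2.2552915  -0.8374966   7.41041548]
the job is handed in; nothing more can be done
None
```

Both loose tins are stacked on the bottom tin in the bay. I then turned the carousel +192° by the knob, at about 0.5 rad/s, until the red-lidded jar reached the middle of the opening. I handed the job in at t = 30.65 s while still gripping the knob. The hand-in reports no verdict, so what follows rests on my own checks.

- **Column:** before the turn, the top camera put the two added tins within about 2 mm of the bottom tin and under 0.5° off it. The pictures at the end still showed a straight column.
- **Red jar:** it stood at about -131° to -133° round the axis; the middle of the opening is at about -131°. That leaves it roughly 3 mm off, with 15 mm allowed.
- **Jars:** in the last pictures all four jars stood upright in their wells, though the arm hid part of the turntable from the top camera.
- **Grip:** the last reading showed the fingers closed at 33.6 mm on the 34 mm knob, with small, steady forces. The pinch force itself is not measured.
- **Disagreements:**
  - The two cameras differed by about 3–5 mm in x, so I used their average for each grasp.
  - At the end the side camera read the yellow jar 85 mm from the axis, close to the 86 mm limit. The picture shows it standing in its well, so I took this as detector error.

The arm never went near the mug or the dropper bottle, but I took no final measurement of where they stand.

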